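Press a threaded insert home in the bench press and hold it

ROBOT

A 6-joint arm with a two-finger parallel gripper is mounted at the origin on a cart in front of the work surface, level with it; the furniture and walls round the work are solid. World frame = base frame: x ahead of the robot, y to its left, z up, the work surface at z = 0. Lengths are in m, angles in rad, forces in N, time in s.
With the tool pointing down it reaches from about 0.35 to 0.775 m from the base axis. Payload 7.3 kg.
Tool frame: the origin (TCP) lies at the very end of the fingers, on their centre line; the grasp point (between the pads) lies 19 mm behind it; z points along the fingers, y is the line along which they close (so a half turn about z gives the same grasp; the last joint's range is limited). The gripper opens to 92 mm and grips with 3 to 60 N. Pads are 19 mm wide; open, the fingers measure 130 mm over their backs; the gripper's body (75 mm by 190 mm) begins 47 mm behind the grasp point.
Start: joints at [0.987, 0.342, 1.524, -0, 1.275, -0.146], TCP at [0.223, 0.476, 0.227] pointing down, gripper open.
Joint ranges: [-2.53, 2.53], [-0.77, 2.02], [0.04, 2.7], [-1, 4.14], [0.28, 2.66], [-3.11, 3.11]. Speed limits (rad/s): [2.57, 2.57, 3.14, 3.14, 3.14, 3.14].

INTERFACE

Orientations are given as [roll, pitch, yaw] about the fixed x, y, z axes, in that order (R = Rz(yaw) Ry(pitch) Rx(roll)).
In Python, from cell import robot gives the robot as it stands. The module is installed in compiled form; this text tells all that it offers.
- The arm moves only by the tool arm_command, never from a script. Its argument "moves" is a list of rows, each a list of 3 entries, a list of its own where there are three numbers: the shift along the tool's x, y, z in m, then the turn, a rotation vector about the tool's x, y, z in rad, then the finger opening in m, from 0 to 0.0918. In form: [[[dx, dy, dz], [ax, ay, az], claw], ...]. A call has exactly 5 rows; each row is the pose to reach, as a shift and turn from the pose commanded when the call began, along the tool's axes at that moment; what a row does not reach only later rows make up. A row lasts 1/10 s, in which the tool goes at most 50 mm and 8.59 degrees, less where a joint would pass 70% of its speed; a pose out of reach is approached as far as the arm can. A call with a gripper value outside its range is refused whole. The fingers move at their own pace and stop on an object; "squeeze" is the grip in N (left out, the last holds). Time passes only in rows, so rows that repeat a pose let the fingers close, or fill a call up. It gives the time, the measured TCP pose, the force, the opening and the grip force at its end, in the units of the state.
- robot.observe(): the state, without advancing time (a new reading comes with each control period).
- robot.read_camera(name): name is "scene" or "top" or "wrist"; returns the picture (384x512x3 uint8, red, green, blue); there is no depth.
- robot.camera_model(name): a dict with "fx", "fy", "cx", "cy" (pixels), "R" (3x3) and "t" (3): a world point X has camera coordinates R X + t. Camera axes: x right, y down, z forward; pixel columns grow to the right and rows downward; lengths in m; the calibration is good to about 2 mm. A picture is of the moment at which its call begins: read the wrist's pose just before it. camera_model takes no time and is no camera call; for the wrist camera it gives the pose at the moment of the call.
- robot.hand_in(): hands the job in; it is judged then, once.
The state is a dict: "time": time; "qpos": joint angles; "qvel": joint speeds; "joint_efforts": joint torques, N m; "tool_pos": TCP position; "tool_rot": TCP orientation; "contact_force": force on the tool from outside, world axes, zero at the start; "torque": the same for the moment, N m; "opening": finger opening in m; "grip_force": force on a finger pad.
Only numpy, scipy, OpenCV 4.12 (cv2) and the standard library are available. Lean on these libraries where they do the work, as an engineer would, in place of code of your own. Each camera call takes 0.05 s, during which the arm holds its last target. There are 200 camera calls.

TASK

Slide the beech block, brass insert end first, into the nest of the bench press until its end meets the stop and the insert stands under the ram, with the safety catch still on. Then flip the catch off the lever's tail and pull the lever down by its handle until the ram has pressed the insert flush with the wood. The lever springs up if released, so finish while still holding it fully down, and leave the other things on the bench alone.

Things in the scene. Friction and masses are not known exactly. Their poses are not given: they have to be found in the camera images.
- press: Grey cast rack-and-pinion bench press, bolted down; base 185 x 120 mm, head 170 mm tall, ram top 219. Origin on the bench under the ram; x to its column (back), z up. Nest on its base runs along y: floor 26 mm above bench, rails 44 mm apart to z 42, from the stop's face at y -22 to y 48, flared mouth to y 66. Floor goes on as a 30 mm wide tongue to y 136, loading side. Head: y -36 to 35, underside z 98
- block_center (a point): Centre (half-way up) of the loose beech block, 40 (x) x 140 (y) x 28 (z) mm, about 0.17 to 0.27 kg. The brass insert stands in its top, 48 mm from this point toward the block's -y end. Grasp it across its 40 mm width near the other (+y) end, 40 to 50 mm from this point, to stay clear of the press head; z axis up
- nest_seat (a point): Where the block's centre belongs when it is seated in the nest with its -y end against the stop: press axes, the block's y along this y, 40 mm above the bench, 48 mm to the +y side of the ram's axis. The block must come in low, sliding along -y from the tongue: the ram and head are over its inner end
- insert_top (a point): Centre of the top face of the brass threaded insert, 14 mm diameter, a press fit in the block; it stands 7 to 9 mm above the wood at the start and goes down under about 50 N (ram force)
- insert (a joint): How far the insert has been pressed into the block, m: 0 = 9 mm proud (starts between 0 and 0.002), 0.009 = flush with the wood
- ram_foot (a point): Centre of the round lower face (24 mm diameter) of the ram, straight above the press origin; 78 mm above the bench with the lever up, which leaves 15 mm over an insert standing 9 mm proud in a seated block
- lever_pivot (a point): On the lever's axis (which runs along the press's y), 28 mm behind and 56 mm to the right (-y) of the ram's axis, 135 mm above the bench; press axes. The lever swings in the upright plane through this point
- lever_grip (a point): Middle of the lever's black round cross handle, 24 mm diameter, free length 80 mm along the press's y, sticking out to -y; 130 mm from the pivot axis and 48 mm to the -y side of the lever bar. Stands 227 mm above the bench with the lever up and 96 mm when fully down
- lever (a joint): Lever angle, rad: 0 = up (handle 45 deg above level, toward the press's -x); grows as the handle is pulled down. Ram goes 22 mm per rad; meets the insert at 0.6 to 0.8, is down on the wood at 1.09. A spring lifts it (3 to 6 N at the handle), pressing the insert takes about 15 N there. With the catch on it stops at about 0.07
- catch_pad (a point): Top of the steel catch's thumb tab (20 x 66 mm, 6 mm thick, lying level, long side along the press's y), 42 mm behind and 110 mm right (-y) of the ram's axis, 100 mm above the bench with the catch on. Pressing it straight down 15 to 17 mm (about 3 N) flips the catch off; the tab's centre swings 7 mm back as it goes down
- catch (a joint): Catch angle, rad: 0 = on (its nose props the lever's downward tail; starts at 0 to 0.04), 0.8 = fully off; clear of the tail from 0.4. Pivot (along the press's y) 24 mm behind and 3 mm above catch_pad. Friction keeps it where it is left
- stud_finder: White hand-held wall detector with a black sole, 113 x 53 x 35 mm, a bystander; origin at the middle of its underside
- tape_measure: Pocket tape measure, 35 x 67 x 60 mm, a bystander; origin at the middle of its underside
- solder_spool: Small spool of solder, 40 mm diameter, 22 mm tall, a bystander; origin at the middle of its underside
Mind the look-alikes: they are no part of the job. Leave any blue look-alike of the part that bears block_center alone.

How it is judged:
By the outcome, as a careful person would: the job done as asked, in the order asked, and still so for the second after the job is handed in, while the arm keeps its last pose, push and grip.
It also fails if it takes over 72 s, if anything falls off the work surface, if the arm or the gripper's body presses on something with over 40 N, if the wrist force passes 120 N, or if a joint passes its speed limit or range.

## Working session

There is one attempt and no reset: what is moved stays moved. The work goes in short steps, Python scripts to look and compute and a tool call to move; the robot and the scene stay as the last step left them, time stands still between calls to the robot, and variables do not carry over. Pictures are saved under pics/ and viewed, at most 10 in all, crops included, and the job is handed in when it is done.

Besides the shell and the picture viewer there is one more tool, called after ">>>" as name(argument=value, ...) on one line, values as JSON. arm_command: Moves the arm, as the interface text tells. Its arguments: {"type":"object","properties":{"moves":{"type":"array"},"squeeze":{"type":"number"}},"required":["moves"]}

```bash
mkdir -p pics; ls; cat > h.py <<'E'
import numpy as np, cv2
from cell import robot
def shot(n,f):
    m=robot.camera_model(n); im=robot.read_camera(n); cv2.imwrite(f'pics/{f}.png',im[:,:,::-1]); return im,m
def ray(m,u,v):
    R=np.array(m['R']);t=np.array(m['t']); d=R.T@np.array([(u-m['cx'])/m['fx'],(v-m['cy'])/m['fy'],1]); return -R.T@t,d
def onz(m,u,v,z):
    o,d=ray(m,u,v); return o+d*(z-o[2])/d[2]
def proj(m,X):
    c=np.array(m['R'])@np.array(X)+np.array(m['t']); return m['fx']*c[0]/c[2]+m['cx'],m['fy']*c[1]/c[2]+m['cy']
E
python3 - <<'E'
from h import *
a,m=shot('top','top1'); b,k=shot('scene','scene1')
np.set_printoptions(precision=4,suppress=True)
for q in (m,k): o,d=ray(q,q['cx'],q['cy']); print(o,d,q['fx'])
s=robot.observe(); print(s)
E
```

```text
pics
[0.3872 0.2148 1.2066] [ 0.1416 -0.0071 -0.9899] 464.770732191644
[ 0.0899 -0.2857  0.7699] [ 0.4577  0.5749 -0.6782] 398.0456412341213
{'time': 0.1, 'qpos': array([ 0.987 ,  0.3427,  1.5249,  0.    ,  1.2754, -0.146 ]), 'qvel': array([-0.0021, -0.0027, -0.0031,  0.0003, -0.0009,  0.0003]), 'joint_efforts': array([  0.0022, -43.2004, -24.4697,   0.0721,   0.0526,  -0.    ]), 'tool_pos': array([0.2223, 0.4752, 0.2261]), 'tool_rot': array([-3.1402, -0.0002,  2.7038]), 'contact_force': array([ 0.2403, -0.6584, -0.0658]), 'torque': array([0.0231, 0.0246, 0.0478]), 'grip_force': 0.0, 'opening': 0.09207547840683244}
```

View pics/top1.png

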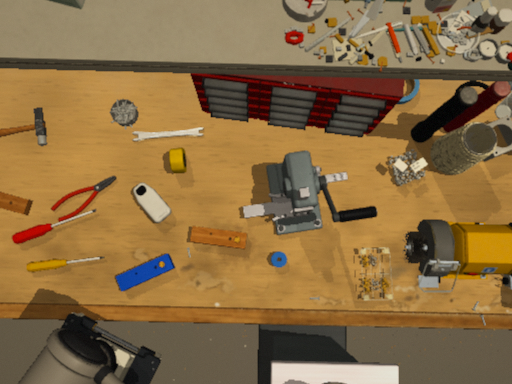

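View pics/scene1.png

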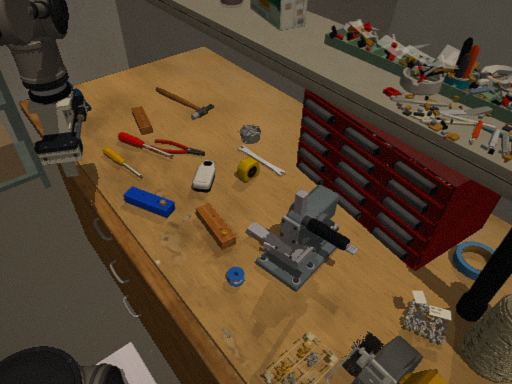

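The top view shows the beech block at (218,237) with its insert at the right end (236,238). The press is near (297,195), its tongue points left to (245,211), and the lever handle is at (357,213). The scene view shows the same layout, with the blue look-alike at (149,201). Next I'll enlarge both.

```bash
python3 - <<'E'
from h import *
a=cv2.imread('pics/top1.png')[140:270,180:390]; b=cv2.imread('pics/scene1.png')[170:300,185:365]
a=cv2.resize(a,None,fx=3.8,fy=2.25*3.8/2.25,interpolation=3)[:,:798]
a=cv2.resize(a,(485,300)); a=cv2.resize(cv2.imread('pics/top1.png')[150:250,180:380],(600,300),interpolation=3)
b=cv2.resize(cv2.imread('pics/scene1.png')[180:290,190:390],(545,300),interpolation=3)
c=np.zeros((600,600,3),np.uint8); c[:300]=a; c[300:,:545]=b; cv2.imwrite('pics/crop1.png',c)
im=cv2.imread('pics/top1.png'); hsv=cv2.cvtColor(im,cv2.COLOR_BGR2HSV); print(hsv[237,200],hsv[237,225],hsv[270,230],hsv[210,200])
print(hsv[225:250:2,210].tolist())
E
```

```text
[ 15 213 165] [ 16 205 180] [ 17 164 179] [ 18 163 175]
[[18, 161, 166], [17, 163, 160], [15, 211, 167], [15, 210, 170], [14, 209, 105], [15, 207, 164], [15, 207, 170], [15, 215, 160], [15, 216, 163], [15, 207, 161], [16, 162, 137], [17, 166, 146], [18, 164, 152]]
```

View pics/crop1.png

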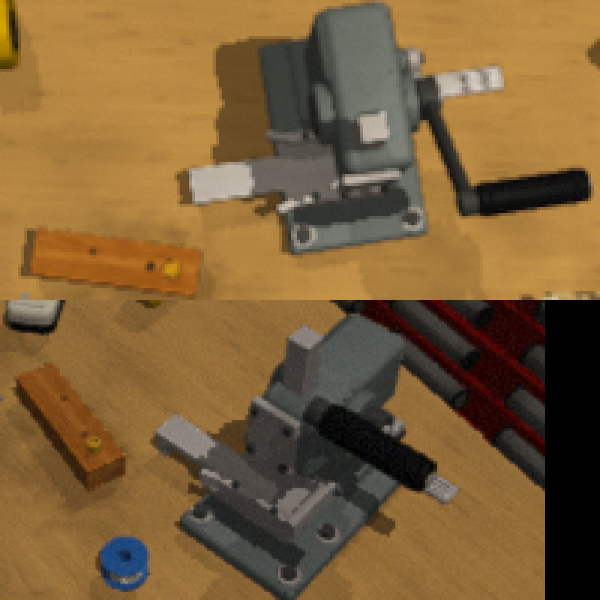

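The crops show the ram top at full-image pixel (304,192), tongue end at (244,212), handle from (337,217) to (376,213) and catch tab centre near (337,177). I'll fit the press pose from these.

```bash
python3 - <<'E'
from h import *
np.set_printoptions(precision=4,suppress=True)
m=robot.camera_model('top')
f=lambda u,v:(180+u/3,150+v/3)
P=[((373,127),(0,0,.219)),((191.5,187),(0,.136,.026)),((476,200),(-.064,-.064,.227)),((588,190),(-.064,-.144,.227)),((470,82),(.042,-.110,.100))]
W=np.array([onz(m,*f(*p),q[2])[:2] for p,q in P]); L=np.array([q[:2] for p,q in P])
wc,lc=W.mean(0),L.mean(0); A=(L-lc); B=W-wc
th=np.arctan2((A[:,0]*B[:,1]-A[:,1]*B[:,0]).sum(),(A*B).sum()); R=np.array([[np.cos(th),-np.sin(th)],[np.sin(th),np.cos(th)]])
o=wc-R@lc; print('press',o,th,'\n',W,'\n',(L@R.T+o-W)*1000)
im=cv2.imread('pics/top1.png'); hsv=cv2.cvtColor(im,cv2.COLOR_BGR2HSV)
k=((hsv[...,1]>190)&(hsv[...,0]<20)).astype(np.uint8); k[:220]=0;k[255:]=0;k[:,:180]=0;k[:,252:]=0
k=cv2.morphologyEx(k,cv2.MORPH_CLOSE,np.ones((5,5)))
c=max(cv2.findContours(k,0,1)[0],key=cv2.contourArea)
r=cv2.minAreaRect(c); bp=cv2.boxPoints(r); print(r,bp)
bw=np.array([onz(m,*p,.028)[:2] for p in bp]); print(bw,bw.mean(0),np.linalg.norm(np.diff(bw,axis=0),axis=1))
print('insert',onz(m,*f(171,268),.036))
km=robot.camera_model('scene')
print('scene insert',onz(km,190+93/2.725,180+(442-300)/2.725,.036),'ram top', onz(km,190+302/2.725,180+(338-300)/2.725,.219))
E
```

```text
press [0.5435 0.1063] 0.17481100462025448 
 [[ 0.5452  0.1041]
 [ 0.5207  0.2368]
 [ 0.4934  0.0317]
 [ 0.5024 -0.0478]
 [ 0.603   0.0125]] 
 [[-1.6855  2.2028]
 [-0.8564  3.4396]
 [-1.7524  0.432 ]
 [ 3.2139  1.1595]
 [ 1.0804 -7.2339]]
((218.01422119140625, 236.98899841308594), (55.57080078125, 16.048133850097656), 7.305758953094482) [[189.434  241.4146]
 [191.4748 225.4968]
 [246.5944 232.5634]
 [244.5537 248.4812]]
[[0.4435 0.3721]
 [0.4839 0.3687]
 [0.4691 0.2284]
 [0.4289 0.2326]] [0.4563 0.3004] [0.0405 0.141  0.0405]
insert [0.451 0.252 0.036]
scene insert [0.451  0.2512 0.036 ] ram top [0.5433 0.1045 0.219 ]
```

```bash
cat >> h.py <<'E'
from scipy.spatial.transform import Rotation as Ro
def plan(p,yaw,tilt=None):
    s=robot.observe(); A=Ro.from_euler('xyz',s['tool_rot']); B=Ro.from_euler('xyz',[np.pi,0,yaw])
    if tilt is not None: B=Ro.from_euler('xyz',tilt)
    print('now',s['tool_pos'].round(4),s['tool_rot'].round(3),'shift',A.inv().apply(np.array(p)-s['tool_pos']).round(4),'rot',(A.inv()*B).as_rotvec().round(4),'F',s['contact_force'].round(1),'t',s['time'])
E
python3 -c "
from h import *
plan([.461,.345,.2],np.pi/2-.105)"
```

```text
now [0.2223 0.4752 0.2261] [-3.14  -0.     2.704] shift [-0.2713 -0.0167  0.0261] rot [-1.300e-03  7.000e-04  1.238e+00] F [ 0.2 -0.7 -0.1] t 0.1
```

>>> arm_command(moves=[[[-0.05, -0.003, 0.005], [0, 0, 0.15], 0.0918], [[-0.1, -0.006, 0.01], [0, 0, 0.3], 0.0918], [[-0.15, -0.01, 0.015], [0, 0, 0.45], 0.0918], [[-0.2, -0.013, 0.02], [0, 0, 0.6], 0.0918], [[-0.24, -0.015, 0.023], [0, 0, 0.75], 0.0918]])

```text
time: 0.6
tool_pos: [0.4353, 0.3584, 0.203]
tool_rot: [-3.141, 0.0, 1.947]
contact_force: [0.6, 0.5, -0.3]
opening: 0.0919
grip_force: 0.0
```

```bash
python3 -c "
from h import *
plan([.461,.345,.2],np.pi/2-.105)"
```

```text
now [0.4353 0.3584 0.203 ] [-3.141  0.     1.947] shift [-0.0219  0.0189  0.003 ] rot [-0.0008  0.0006  0.481 ] F [ 0.6  0.5 -0.3] t 0.6
```

>>> arm_command(moves=[[[-0.007, 0.006, 0.001], [0, 0, 0.14], 0.0918], [[-0.014, 0.012, 0.002], [0, 0, 0.28], 0.0918], [[-0.022, 0.019, 0.003], [0, 0, 0.42], 0.0918], [[-0.022, 0.019, 0.003], [0, 0, 0.481], 0.0918], [[-0.022, 0.019, 0.003], [0, 0, 0.481], 0.0918]])

```text
time: 1.1
tool_pos: [0.4594, 0.3465, 0.2001]
tool_rot: [-3.141, 0.001, 1.472]
contact_force: [0.3, 0.9, -0.5]
opening: 0.0922
grip_force: 0.0
```

```bash
python3 -c "
from h import *
plan([.461,.345,.2],np.pi/2-.105)
im,m=shot('wrist','w1'); print(ray(m,256,192)); print([proj(m,p) for p in ([.4513,.2527,.036],[.461,.345,.028])])
"
```

```text
now [0.4594 0.3465 0.2001] [-3.141e+00  1.000e-03  1.472e+00] shift [-0.0013  0.0017  0.0001] rot [-0.001   0.0006  0.0059] F [ 0.3  0.9 -0.5] t 1.1
(array([0.46707366, 0.41623597, 0.35850188]), array([-0.01419696, -0.27056509, -0.96272153]))
[(np.float64(252.83705530125766), np.float64(246.6544106657772)), (np.float64(253.38302696808088), np.float64(175.30535794125532))]
```

View pics/w1.png

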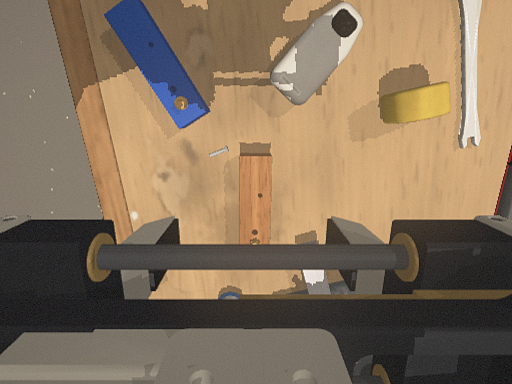

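The wrist view shows the block centred between the fingers: edges at columns 240 and 272, far end at row 155, insert near (255,240).

```bash
python3 - <<'E'
from h import *
m=robot.camera_model('wrist'); im=cv2.imread('pics/w1.png'); hsv=cv2.cvtColor(im,cv2.COLOR_BGR2HSV)
C=[]
for r in (165,180,200,215):
    k=np.where(hsv[r,225:290,1]>185)[0]+225; e=[onz(m,u,r,.028) for u in (k[0],k[-1]+1)]; C.append((e[0]+e[1])/2); print(r,k[0],k[-1],C[-1],np.linalg.norm(e[1]-e[0]))
d=C[0]-C[-1]; print('yaw',np.arctan2(-d[0],d[1])); print(onz(m,256,155,.028))
plan([.461,.345,.006],np.pi/2-.105)
E
```

```text
Traceback (most recent call last):
IndexError: index 0 is out of bounds for axis 0 with size 0
```

```bash
python3 - <<'E'
from h import *
m=robot.camera_model('wrist'); im=cv2.imread('pics/w1.png'); hsv=cv2.cvtColor(im,cv2.COLOR_BGR2HSV)
print(hsv[180,232:280:3].tolist())
C=[]
for r in (165,180,200,210):
    g=cv2.GaussianBlur(im,(1,5),0)[r,:,0].astype(float); d=np.diff(g); a=232+np.argmin(d[232:248]); b=264+np.argmax(d[264:280])
    e=[onz(m,u+1,r,.028) for u in (a,b)]; C.append((e[0]+e[1])/2); print(r,a,b,C[-1],np.linalg.norm(e[1]-e[0]))
d=C[0]-C[-1]; print('yaw',np.arctan2(-d[0],d[1])); print(onz(m,256,155,.028))
plan([.461,.345,.006],np.pi/2-.105)
E
```

```text
[[16, 107, 176], [16, 108, 186], [15, 103, 185], [13, 140, 195], [13, 140, 189], [13, 135, 199], [13, 139, 198], [13, 132, 212], [14, 132, 215], [12, 137, 184], [13, 141, 192], [13, 141, 179], [14, 136, 202], [14, 126, 176], [17, 107, 198], [16, 105, 199]]
165 238 271 [0.46463529 0.35776128 0.028     ] 0.04038621041643222
180 238 271 [0.46289562 0.3389998  0.028     ] 0.040984836163797875
200 238 271 [0.46049421 0.31310187 0.028     ] 0.04181116597502047
210 238 270 [0.45861985 0.29981809 0.028     ] 0.04095720570993755
yaw -0.1034455655908144
[0.46637158 0.36990957 0.028     ]
now [0.4593 0.3467 0.2003] [-3.141  0.     1.474] shift [-0.0014  0.0021  0.1943] rot [-0.0008  0.0004  0.0083] F [ 0.5 -0.1 -0.5] t 1.15
```

>>> arm_command(moves=[[[-0.001, 0.004, 0.04], [0, 0, 0.008], 0.0918], [[-0.001, 0.004, 0.085], [0, 0, 0.008], 0.0918], [[-0.001, 0.004, 0.13], [0, 0, 0.008], 0.0918], [[-0.001, 0.004, 0.165], [0, 0, 0.008], 0.0918], [[-0.001, 0.004, 0.18], [0, 0, 0.008], 0.0918]])

```text
time: 1.65
tool_pos: [0.4609, 0.3445, 0.017]
tool_rot: [-3.137, 0.003, 1.467]
contact_force: [-0.9, 0.2, 0.4]
opening: 0.0916
grip_force: 0.0
```

>>> arm_command(moves=[[[0, 0, 0.007], [0, 0, 0], 0.0918], [[0, 0, 0.014], [0, 0, 0], 0.0918], [[0, 0, 0.014], [0, 0, 0], 0.0918], [[0, 0, 0.014], [0, 0, 0], 0.06], [[0, 0, 0.014], [0, 0, 0], 0.036]], squeeze=20)

```text
time: 2.15
tool_pos: [0.4639, 0.3459, 0.0078]
tool_rot: [3.14, -0.001, 1.465]
contact_force: [1.0, -1.0, 0.2]
opening: 0.0799
grip_force: 0.0
```

>>> arm_command(moves=[[[0, 0, 0], [0, 0, 0], 0.03], [[0, 0, 0], [0, 0, 0], 0.03], [[0, 0, 0], [0, 0, 0], 0.03], [[0, 0, 0], [0, 0, 0], 0.03], [[0, 0, 0], [0, 0, 0], 0.03]], squeeze=40)

```text
time: 2.65
tool_pos: [0.4633, 0.3455, 0.0067]
tool_rot: [-3.142, -0.0, 1.465]
contact_force: [-1.8, -0.3, 0.1]
opening: 0.0404
grip_force: 0.4
```

>>> arm_command(moves=[[[0, 0, 0], [0, 0, 0], 0.03], [[0, 0, 0], [0, 0, 0], 0.03], [[0, 0, -0.01], [0, 0, 0], 0.03], [[0, 0, -0.03], [0, 0, 0], 0.03], [[0, 0, -0.06], [0, 0, 0], 0.03]])

```text
time: 3.15
tool_pos: [0.4622, 0.3449, 0.0663]
tool_rot: [-3.139, 0.002, 1.465]
contact_force: [-0.4, 0.4, -0.8]
opening: 0.0398
grip_force: 40.0
```

```bash
python3 - <<'E'
from h import *
t=.178; o=np.array([.5445,.105]); y=np.array([-np.sin(t),np.cos(t)])
p=o+y*.215
plan([*p,.06],np.pi/2+t); print(robot.observe()['opening'],robot.observe()['grip_force'])
E
```

```text
now [0.4622 0.3449 0.0663] [-3.139e+00  2.000e-03  1.465e+00] shift [-0.0234  0.047   0.0062] rot [-0.0033  0.0016 -0.2841] F [-0.4  0.4 -0.8] t 3.15
0.03977681709129264 39.975019097328186
```

>>> arm_command(moves=[[[-0.006, 0.012, 0.001], [0, 0, -0.07], 0.03], [[-0.012, 0.024, 0.003], [0, 0, -0.14], 0.03], [[-0.018, 0.036, 0.005], [0, 0, -0.21], 0.03], [[-0.023, 0.047, 0.006], [0, 0, -0.284], 0.03], [[-0.023, 0.047, 0.006], [-0.003, 0.001, -0.284], 0.03]])

```text
time: 3.65
tool_pos: [0.5088, 0.3169, 0.061]
tool_rot: [3.137, -0.001, 1.748]
contact_force: [-0.1, 0.3, -1.7]
opening: 0.0399
grip_force: 40.0
```

```bash
python3 - <<'E'
from h import *
plan([.5,.3,.06],np.pi/2+.178)
a,m=shot('top','top2'); b,k=shot('scene','scene2')
A=cv2.resize(a[150:240,220:340,::-1],(600,450),interpolation=3); cv2.imwrite('pics/c2a.png',A)
cv2.imwrite('pics/c2b.png',cv2.resize(b[180:290,200:350,::-1],None,fx=5,fy=5,interpolation=3))
E
```

```text
now [0.5088 0.3169 0.061 ] [ 3.137e+00 -1.000e-03  1.748e+00] shift [-0.0151 -0.0116  0.001 ] rot [ 0.0041 -0.0006 -0.0009] F [-0.1  0.3 -1.7] t 3.65
```

View pics/c2a.png

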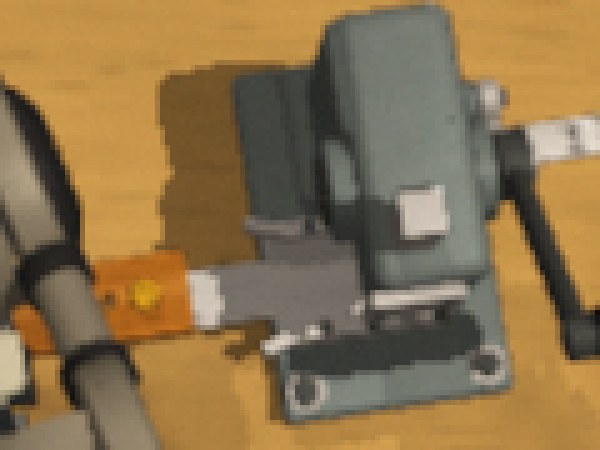

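View pics/c2b.png

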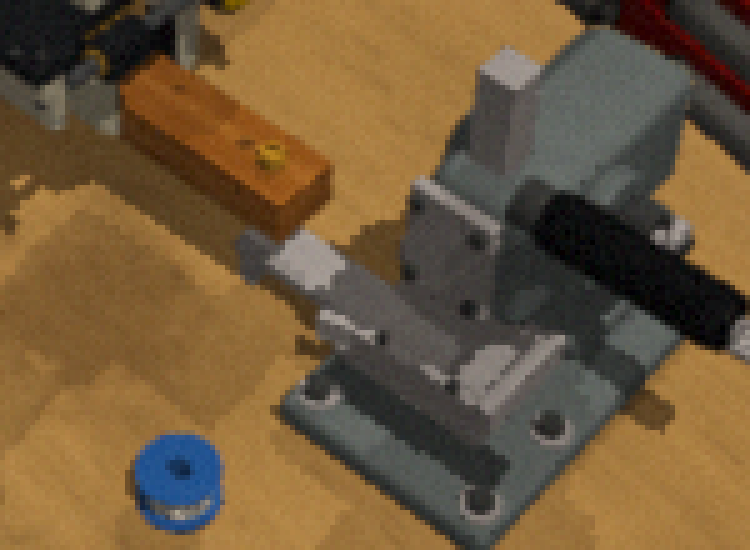

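Top crop: the flare tips at crop (265,347) and (247,222) give the nest axis. The tongue at crop column 230 spans rows 265–325, and the carried insert is at (145,295). Scene crop: the block end points at the tongue, and the stop bar runs from (475,405) to (565,340).

```bash
python3 - <<'E'
from h import *
np.set_printoptions(precision=4,suppress=True)
m=robot.camera_model('top');k=robot.camera_model('scene')
T=lambda u,v,z:onz(m,220+u/5,150+v/5,z)[:2]; S=lambda u,v,z:onz(k,200+u/5,180+v/5,z)[:2]; O=lambda u,v,z:onz(m,180+u/3,150+v/3,z)[:2]
def yaw(d): return np.arctan2(-d[0],d[1])
print('flare mid',(T(265,347,.042)+T(247,222,.042))/2, 'w',np.linalg.norm(T(265,347,.042)-T(247,222,.042)))
t1=(T(230,265,.026)+T(230,325,.026))/2; t2=(T(345,250,.026)+T(345,315,.026))/2; print('tongue',t1,t2)
e=(O(189,171,.026)+O(195,203,.026))/2; print('tongue end',e,np.linalg.norm(O(189,171,.026)-O(195,203,.026)))
print('base yaw',yaw(T(290,420,.012)-T(510,388,.012)),'len',np.linalg.norm(T(290,420,.012)-T(510,388,.012)))
print('plate yaw',yaw(T(362,300,.1)-T(468,288,.1)))
print('ram top',T(422,212,.219),S(508,68,.219))
ee=T(422,212,.219)
print('yaw tongue end-ram',yaw(e-ee),np.linalg.norm(e-ee))
print('insert top',T(145,295,.090),'scene',S(271,152,.090))
print('stop',(S(475,405,.042)+S(565,340,.042))/2)
# tongue in scene: edges
im=cv2.imread('pics/scene1.png'); 
# expected corners by pose
t=.178;o=np.array([.5445,.105])
for tt,oo in ((.178,o),(.165,o)):
  R=np.array([[np.cos(tt),-np.sin(tt)],[np.sin(tt),np.cos(tt)]])
  for x,y,z in ((-.015,.136,.026),(.015,.136,.026),(0,0,.219),(-.022,-.022,.042),(.022,-.022,.042)):
    w=R@[x,y]+oo; u=proj(k,[*w,z]); v=proj(m,[*w,z]); print((x,y,z),'scene crop',(u[0]-200)*5,(u[1]-180)*5,'top',(v[0]-220)*5,(v[1]-150)*5)
E
```

```text
flare mid [0.5345 0.1677] w 0.0642321037184748
tongue [0.5307 0.1803] [0.5385 0.1215]
tongue end [0.5208 0.2363] 0.027900960219924508
base yaw 0.16671460184389067 len 0.11479136621120507
plate yaw 0.1363513706077253
ram top [0.5451 0.1039] [0.5452 0.1042]
yaw tongue end-ram 0.18155974746249356 0.13462710832646277
insert top [0.5219 0.2233] scene [0.5214 0.223 ]
stop [0.5529 0.0785]
(-0.015, 0.136, 0.026) scene crop 227.44073451601494 240.7352843161705 top 119.52873032742161 341.09394039498795
(0.015, 0.136, 0.026) scene crop 266.58456077590756 207.80812665159942 top 110.62859908614783 283.4283686954085
(0, 0, 0.219) scene crop 505.3757166878924 67.74535162544424 top 419.5111647323057 213.29127402562975
(-0.022, -0.022, 0.042) scene crop 477.88614694313054 399.0160832086829 top 430.44369719319064 303.43778941047003
(0.022, -0.022, 0.042) scene crop 533.9090573906714 342.2274475792963 top 415.68051063969705 218.35263236385686
(-0.015, 0.136, 0.026) scene crop 229.5106337208864 238.58059058775666 top 118.64652881544998 337.7372946948529
(0.015, 0.136, 0.026) scene crop 269.1577484038261 206.101396012197 top 110.50519911653524 279.9833075683114
(0, 0, 0.219) scene crop 505.3757166878924 67.74535162544424 top 419.5111647323057 213.29127402562975
(-0.022, -0.022, 0.042) scene crop 477.0013371705454 399.0524617629535 top 429.97845268701553 304.077465321522
(0.022, -0.022, 0.042) scene crop 534.0539049101585 342.90803250479286 top 416.32768020519677 218.8212783545042
```

```bash
python3 - <<'E'
from h import *
np.set_printoptions(precision=4,suppress=True)
m=robot.camera_model('top');k=robot.camera_model('scene')
def yaw(d): return np.arctan2(-d[0],d[1])
im=cv2.imread('pics/top2.png').astype(np.float32); sc=cv2.imread('pics/scene2.png').astype(np.float32)
def edge(cols,lo,hi,sign,cam,img,z,ch=1,pr=0):
    P=[]
    for c in cols:
        g=img[lo:hi,c,ch]; d=sign*np.diff(g); i=int(np.argmax(d)); 
        s=0
        if 0<i<len(d)-1:
            q=d[i-1]-2*d[i]+d[i+1]; s=.5*(d[i-1]-d[i+1])/q if q else 0
        P.append(onz(cam,c,lo+i+.5+s,z)[:2])
    P=np.array(P); v=np.polyfit(P[:,1],P[:,0],1); return -np.arctan(v[0]),v,np.abs(np.polyval(v,P[:,1])-P[:,0]).max()
# top cols: block upper edge full px cols 240-256, rows ~200; use red-blue saturation channel
sat=cv2.cvtColor(im.astype(np.uint8),cv2.COLOR_BGR2HSV).astype(np.float32)
print(sat[196:220,250].tolist())
E
python3 - <<'E'
import sys; sys.path.insert(0,'.')
from h import *
k=robot.camera_model('scene'); S=lambda u,v,z=.082:onz(k,200+u/5,180+v/5,z)[:2]
y=lambda d:np.arctan2(-d[0],d[1])
A,B,C,D=S(165,57),S(332,168),S(280,203),S(122,100)
print(A,B,C,D,y(A-B),y(D-C),np.linalg.norm(B-C))
E
```

```text
[[18.0, 158.0, 207.0], [19.0, 159.0, 205.0], [18.0, 161.0, 189.0], [18.0, 163.0, 171.0], [17.0, 179.0, 180.0], [15.0, 203.0, 183.0], [15.0, 218.0, 177.0], [15.0, 215.0, 178.0], [15.0, 214.0, 179.0], [15.0, 214.0, 174.0], [18.0, 215.0, 196.0], [20.0, 223.0, 200.0], [20.0, 221.0, 201.0], [20.0, 221.0, 201.0], [19.0, 219.0, 178.0], [18.0, 219.0, 161.0], [15.0, 214.0, 162.0], [14.0, 219.0, 155.0], [14.0, 212.0, 170.0], [15.0, 214.0, 181.0], [15.0, 218.0, 179.0], [14.0, 204.0, 135.0], [17.0, 171.0, 148.0], [17.0, 161.0, 182.0]]
[0.52670393 0.31452027] [0.54274242 0.20263614] [0.50857745 0.20031713] [0.49099988 0.30255784] 0.1423792098332263 0.1702588425378537 0.03424359107994357
```

>>> arm_command(moves=[[[-0.005, 0.001, 0.005], [0, 0, 0], 0.03], [[-0.015, 0.002, 0.015], [0, 0, 0], 0.03], [[-0.02, 0.002, 0.023], [0.003, 0, 0], 0.03], [[-0.025, 0.002, 0.0265], [0.003, 0, 0], 0.03], [[-0.025, 0.002, 0.0265], [0.003, 0, 0], 0.03]])

```text
time: 4.25
tool_pos: [0.5138, 0.2925, 0.0334]
tool_rot: [-3.14, -0.0, 1.748]
contact_force: [-0.1, -0.3, -1.6]
opening: 0.0394
grip_force: 40.0
```

```bash
python3 - <<'E'
from h import *
plan([.5,.3,.034],np.pi/2+.175)
a,m=shot('top','top3'); b,k=shot('scene','scene3')
A=cv2.resize(a[175:240,225:325,::-1],(760,494),interpolation=3)[100:390]
B=cv2.resize(b[190:270,225:320,::-1],None,fx=3.7,fy=3.7,interpolation=3)
c=np.zeros((590,760,3),np.uint8); c[:290]=A; c[290:290+B.shape[0],:B.shape[1]]=B; cv2.imwrite('pics/c3.png',c)
E
```

```text
now [0.5138 0.2925 0.0334] [-3.14  -0.     1.748] shift [ 0.0099 -0.0123 -0.0006] rot [-0.0015 -0.0002  0.0019] F [-0.1 -0.3 -1.6] t 4.25
```

View pics/c3.png

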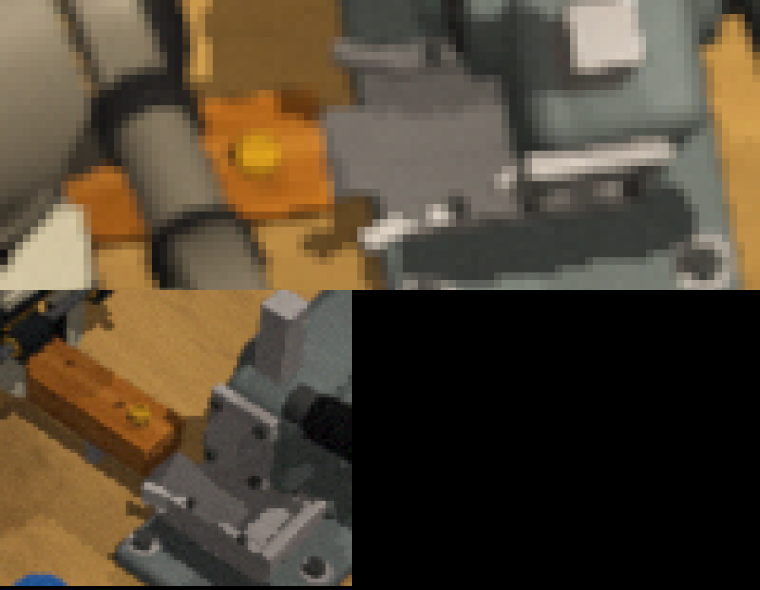

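The insert is at crop (258,153) and the block's leading end runs from (322,95) to (333,212). The flare tips are at (335,50) and (362,240), so the block looks centred in the mouth.

```bash
python3 - <<'E'
from h import *
np.set_printoptions(precision=4,suppress=True)
m=robot.camera_model('top'); k=robot.camera_model('scene')
T=lambda u,v,z:onz(m,225+u/7.6,175+(100+v)/7.6,z)[:2]; S=lambda u,v,z:onz(k,225+u/3.7,190+(v-290)/3.7,z)[:2]
o=np.array([.545,.104])
i1,i2=T(258,153,.0627),S(138,412,.0627); ends=(T(322,95,.0547)+T(333,212,.0547))/2
for t in (.168,.176):
    X=np.array([[np.cos(t),np.sin(t)],[-np.sin(t),np.cos(t)]])
    for n,p in (('ins',i1),('insS',i2),('end',ends),('flare',(T(335,50,.042)+T(362,240,.042))/2),('tool',np.array([.5138,.2925]))): print(t,n,p,X@(p-o))
# scene lateral view: tongue edges vs block
E
```

```text
0.168 ins [0.5275 0.1989] [-0.0013  0.0965]
0.168 insS [0.5273 0.1986] [-0.0016  0.0962]
0.168 end [0.5289 0.1759] [-0.0038  0.0736]
0.168 flare [0.5336 0.1686] [-0.0005  0.0656]
0.168 tool [0.5138 0.2925] [0.0008 0.1911]
0.176 ins [0.5275 0.1989] [-0.0006  0.0965]
0.176 insS [0.5273 0.1986] [-0.0008  0.0962]
0.176 end [0.5289 0.1759] [-0.0032  0.0736]
0.176 flare [0.5336 0.1686] [0.0001 0.0656]
0.176 tool [0.5138 0.2925] [0.0023 0.1911]
```

>>> arm_command(moves=[[[-0.008, 0.0007, 0], [0, 0, 0.002], 0.03], [[-0.016, 0.0007, 0], [0, 0, 0.002], 0.03], [[-0.024, 0.0007, 0], [0, 0, 0.002], 0.03], [[-0.032, 0.0007, 0], [0, 0, 0.002], 0.03], [[-0.032, 0.0007, 0], [0, 0, 0.002], 0.03]])

```text
time: 4.85
tool_pos: [0.5207, 0.2608, 0.0343]
tool_rot: [3.142, -0.0, 1.745]
contact_force: [0.6, -0.3, -1.8]
opening: 0.0396
grip_force: 40.0
```

>>> arm_command(moves=[[[-0.007, 0, 0], [0, 0, 0], 0.03], [[-0.014, 0, 0], [0, 0, 0], 0.03], [[-0.021, 0, 0], [0, 0, 0], 0.03], [[-0.028, 0, 0], [0, 0, 0], 0.03], [[-0.028, 0, 0], [0, 0, 0], 0.03]])

```text
time: 5.35
tool_pos: [0.5256, 0.2335, 0.0342]
tool_rot: [3.142, -0.0, 1.746]
contact_force: [0.8, -0.1, -2.0]
opening: 0.04
grip_force: 40.0
```

>>> arm_command(moves=[[[-0.006, 0, 0.0005], [0, 0, 0], 0.03], [[-0.012, 0, 0.001], [0, 0, 0], 0.03], [[-0.018, 0, 0.001], [0, 0, 0], 0.03], [[-0.024, 0, 0.001], [0, 0, 0], 0.03], [[-0.03, 0, 0.001], [0, 0, 0], 0.03]])

```text
time: 5.85
tool_pos: [0.5307, 0.2044, 0.0332]
tool_rot: [3.141, -0.001, 1.747]
contact_force: [1.1, -0.5, -3.1]
opening: 0.0398
grip_force: 40.0
```

>>> arm_command(moves=[[[-0.001, 0, 0], [0, 0, 0], 0.03], [[-0.002, 0, 0], [0, 0, 0], 0.03], [[-0.003, 0, 0], [0, 0, 0], 0.03], [[-0.004, 0, 0], [0, 0, 0], 0.03], [[-0.005, 0, 0], [0, 0, 0], 0.03]])

```text
time: 6.35
tool_pos: [0.5314, 0.2001, 0.0332]
tool_rot: [3.141, -0.001, 1.747]
contact_force: [0.1, -0.2, -2.7]
opening: 0.0399
grip_force: 40.0
```

>>> arm_command(moves=[[[-0.001, 0, 0], [0, 0, 0], 0.03], [[-0.002, 0, 0], [0, 0, 0], 0.03], [[-0.003, 0, 0], [0, 0, 0], 0.03], [[-0.004, 0, 0], [0, 0, 0], 0.03], [[-0.004, 0, 0], [0, 0, 0], 0.03]])

```text
time: 6.85
tool_pos: [0.532, 0.197, 0.0333]
tool_rot: [3.141, -0.002, 1.747]
contact_force: [-0.6, 4.7, -1.4]
opening: 0.0394
grip_force: 40.0
```

>>> arm_command(moves=[[[-0.0005, 0, 0], [0, 0, 0], 0.03], [[-0.001, 0, 0], [0, 0, 0], 0.03], [[-0.0015, 0, 0], [0, 0, 0], 0.03], [[-0.0015, 0, 0], [0, 0, 0], 0.03], [[-0.0015, 0, 0], [0, 0, 0], 0.03]])

```text
time: 7.35
tool_pos: [0.5319, 0.197, 0.0334]
tool_rot: [3.141, -0.004, 1.747]
contact_force: [-2.0, 12.3, -0.6]
opening: 0.0395
grip_force: 40.0
```

Firm contact at 94 mm along the nest axis, where 93.5 mm is expected when seated. Releasing and rising.

>>> arm_command(moves=[[[0.001, 0, 0.0005], [0, 0, 0], 0.03], [[0.001, 0, 0.0005], [0, 0, 0], 0.05], [[0.001, 0, 0.0005], [0, 0, 0], 0.07], [[0.001, 0, 0.0005], [0, 0, 0], 0.07], [[0.001, 0, 0.0005], [0, 0, 0], 0.07]])

```text
time: 7.85
tool_pos: [0.5325, 0.1953, 0.0328]
tool_rot: [3.141, -0.0, 1.746]
contact_force: [0.3, -0.3, 0.8]
opening: 0.0666
grip_force: 0.0
```

>>> arm_command(moves=[[[0, 0, 0], [0, 0, 0], 0.07], [[0.0, 0, -0.01], [0, 0, 0], 0.07], [[0.0, 0, -0.04], [0, 0, 0], 0.07], [[0.0, 0, -0.09], [0, 0, 0], 0.07], [[0.01, 0, -0.14], [0, 0, 0], 0.07]])

```text
time: 8.35
tool_pos: [0.5303, 0.2043, 0.1736]
tool_rot: [-3.141, -0.0, 1.746]
contact_force: [1.5, 0.9, 0.2]
opening: 0.0699
grip_force: 0.0
```

>>> arm_command(moves=[[[0.02, 0, -0.05], [0, 0, 0], 0.03], [[0.03, 0, -0.1], [0, 0, 0], 0.0], [[0.03, 0, -0.14], [0, 0, 0], 0.0], [[0.03, 0, -0.17], [0, 0, 0], 0.0], [[0.03, 0, -0.17], [0, 0, 0], 0.0]], squeeze=10)

```text
time: 8.85
tool_pos: [0.5263, 0.2351, 0.3478]
tool_rot: [3.131, -0.002, 1.747]
contact_force: [0.5, 0.5, -0.1]
opening: 0.035
grip_force: 0.0
```

```bash
python3 - <<'E'
from h import *
a,m=shot('top','top4'); b,k=shot('scene','scene4')
o=np.array([.545,.104]);t=.175;R=np.array([[np.cos(t),-np.sin(t)],[np.sin(t),np.cos(t)]])
W=lambda x,y:R@[x,y]+o
B=cv2.resize(b[175:290,225:385,::-1],None,fx=4.7,fy=4.7,interpolation=3)
for P in ((.042,-.110,.1),(-.064,-.104,.227)):
    u=np.array(proj(k,[*W(P[0],P[1]),P[2]])); print(P,W(P[0],P[1]),(u-[225,175])*4.7, proj(m,[*W(P[0],P[1]),P[2]]))
cv2.imwrite('pics/c4.png',B)
plan([*W(.046,-.11),.28],np.pi/2+t)
E
```

```text
(0.042, -0.11, 0.1) [0.60551041 0.00299262] [583.82715996 340.87091562] (np.float64(340.5731861959931), np.float64(176.39020420341467))
(-0.064, -0.104, 0.227) [ 0.50008475 -0.00955448] [485.5590313  282.45190554] (np.float64(358.0422081139159), np.float64(213.98092356125187))
now [0.5251 0.2345 0.3425] [ 3.140e+00 -1.000e-03  1.747e+00] shift [-0.2421  0.0425  0.0624] rot [ 0.0016 -0.0008  0.001 ] F [-0.5 -0.2 -0.3] t 8.95
```

View pics/c4.png

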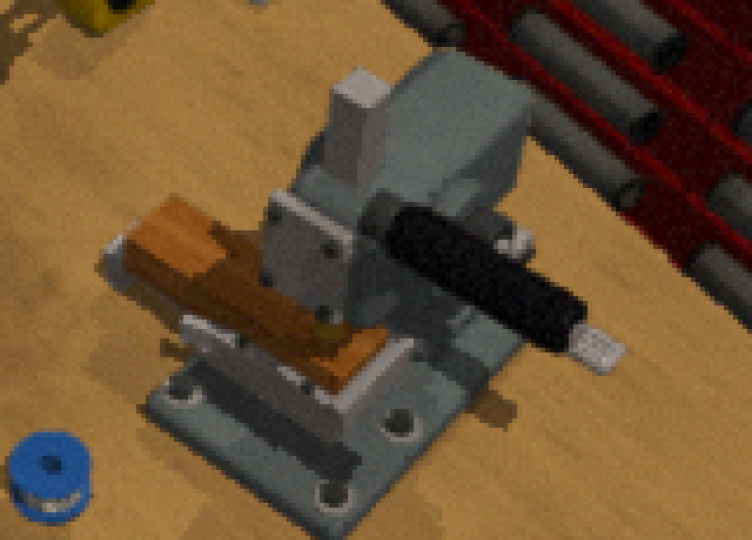

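The block is seated against the stop bar, with the tab's outer end visible at crop (612,362), beyond the handle. I'll check the tab's extent in the top image.

```bash
python3 - <<'E'
from h import *
np.set_printoptions(precision=4,suppress=True)
m=robot.camera_model('top');k=robot.camera_model('scene')
im=cv2.imread('pics/top4.png'); hsv=cv2.cvtColor(im,cv2.COLOR_BGR2HSV)
w=((hsv[...,1]<60)&(hsv[...,2]>110)).astype(np.uint8); print('\n'.join(''.join('#' if x else '.' for x in w[r,315:360]) for r in range(168,190)))
o=np.array([.545,.104]);t=.175;R=np.array([[np.cos(t),-np.sin(t)],[np.sin(t),np.cos(t)]])
for u in ((625,352),(605,372)): print('scene end',R.T@(onz(k,225+u[0]/4.7,175+u[1]/4.7,.1)[:2]-o))
for u in ((347.5,172.5),(347.5,179),(326,175.5),(326,182)): print('top',R.T@(onz(m,*u,.1)[:2]-o))
E
```

```text
######.......................................
######.......................................
.#####.......................................
.####........................................
..###........................##..............
..##..................##.#######.............
..###..........#################.............
..###......#####################.............
..........######################.............
##........######################.............
###........######################............
###........#####################.............
.##........##############....................
.##........#######...........................
####.......##................................
####.........................................
####.........................................
####.........................................
..##.........................................
..##.........................................
.............................................
#............................................
scene end [ 0.0489 -0.1273]
scene end [ 0.0327 -0.1265]
top [ 0.0489 -0.1284]
top [ 0.0331 -0.1255]
top [ 0.0495 -0.0754]
top [ 0.0337 -0.0726]
```

Both views agree that the tab spans press x 0.033–0.049, with its outer end at y -0.127. With the gripper upright and centred on the tab, its body would come close to the handle and head. So I'll press with one open finger, offset to -y.

```bash
cat >> h.py <<'E'
o=np.array([.545,.104]);t=.175;R2=np.array([[np.cos(t),-np.sin(t)],[np.sin(t),np.cos(t)]])
W=lambda x,y,z:[*(R2@[x,y]+o),z]
loc=lambda p:np.array([*(R2.T@(np.array(p[:2])-o)),p[2]])
E
python3 - <<'E'
from h import *
m=robot.camera_model('top')
for u in ((310,128),(345,131),(385,136)): print('cabinet',onz(m,*u,0))
print(W(.045,-.1675,.3))
plan(W(.045,-.1675,.3),t)
E
```

```text
cabinet [0.75545823 0.06554949 0.        ]
cabinet [ 0.74949496 -0.0285301   0.        ]
cabinet [ 0.7383347  -0.13594173  0.        ]
[np.float64(0.6184758072976494), np.float64(-0.05310682907486457), 0.3]
now [0.5251 0.2345 0.3425] [ 3.140e+00 -1.000e-03  1.747e+00] shift [-0.2996  0.0415  0.0423] rot [ 6.0000e-04 -1.9000e-03  1.5718e+00] F [-0.5 -0.2 -0.3] t 8.95
```

>>> arm_command(moves=[[[-0.03, 0.004, 0], [0, 0, 0.14], 0.0918], [[-0.06, 0.008, 0], [0, 0, 0.28], 0.0918], [[-0.09, 0.012, 0], [0, 0, 0.42], 0.0918], [[-0.12, 0.016, 0], [0, 0, 0.56], 0.0918], [[-0.15, 0.02, 0], [0, 0, 0.7], 0.0918]])

```text
time: 9.45
tool_pos: [0.5707, 0.0891, 0.3398]
tool_rot: [-3.138, 0.001, 1.041]
contact_force: [-0.4, 0.2, -0.2]
opening: 0.0616
grip_force: 0.0
```

```bash
python3 -c "
from h import *
plan(W(.045,-.1675,.3),t)"
```

```text
now [0.5707 0.0891 0.3398] [-3.138e+00  1.000e-03  1.041e+00] shift [-0.0985  0.1132  0.0395] rot [-0.0026  0.0027  0.8659] F [-0.4  0.2 -0.2] t 9.45
```

>>> arm_command(moves=[[[-0.018, 0.021, 0], [0, 0, 0.14], 0.0918], [[-0.036, 0.042, 0], [0, 0, 0.28], 0.0918], [[-0.054, 0.062, 0], [0, 0, 0.42], 0.0918], [[-0.076, 0.088, 0.01], [0, 0, 0.56], 0.0918], [[-0.0985, 0.113, 0.02], [0, 0, 0.7], 0.0918]])

```text
time: 9.95
tool_pos: [0.6195, -0.0525, 0.3196]
tool_rot: [-3.14, 0.002, 0.341]
contact_force: [0.6, -0.3, 0.1]
opening: 0.0918
grip_force: 0.0
```

```bash
python3 -c "
from h import *
plan(W(.045,-.1675,.2),t)"
```

```text
now [ 0.6195 -0.0525  0.3196] [-3.14e+00  2.00e-03  3.41e-01] shift [-0.0009  0.0005  0.1197] rot [-0.0019  0.0023  0.1662] F [ 0.6 -0.3  0.1] t 9.95
```

>>> arm_command(moves=[[[0, 0, 0.02], [0, 0, 0.1], 0.0918], [[0, 0, 0.05], [0, 0, 0.165], 0.0918], [[0, 0, 0.09], [0, 0, 0.165], 0.0918], [[0, 0, 0.13], [0, 0, 0.165], 0.0918], [[0, 0, 0.16], [0, 0, 0.165], 0.0918]])

```text
time: 10.45
tool_pos: [0.6174, -0.051, 0.1571]
tool_rot: [-3.139, 0.006, 0.181]
contact_force: [-0.1, 0.2, -0.3]
opening: 0.0916
grip_force: 0.0
```

>>> arm_command(moves=[[[0, 0, 0.02], [0, 0, 0], 0.0918], [[0, 0, 0.04], [0, 0, 0], 0.0918], [[0, 0, 0.05], [0, 0, 0], 0.0918], [[0, 0, 0.05], [0, 0, 0], 0.0918], [[0, 0, 0.05], [0, 0, 0], 0.0918]])

```text
time: 10.95
tool_pos: [0.6198, -0.0513, 0.1117]
tool_rot: [-3.141, -0.0, 0.182]
contact_force: [1.0, -0.0, 0.2]
opening: 0.0917
grip_force: 0.0
```

```bash
python3 -c "
from h import *
plan(W(.045,-.1675,.11),t); print(loc(robot.observe()['tool_pos']))"
```

```text
now [ 0.6198 -0.0513  0.1117] [-3.141 -0.     0.182] shift [-0.0016  0.0015  0.0017] rot [-0.0007 -0.      0.0067] F [ 1.  -0.   0.2] t 10.95
[ 0.04662629 -0.1659635   0.11171696]
```

>>> arm_command(moves=[[[-0.002, 0, 0.005], [0, 0, 0], 0.0918], [[-0.002, 0, 0.011], [0, 0, 0], 0.0918], [[-0.001, 0, 0.016], [0, 0, 0], 0.0918], [[0, 0, 0.02], [0, 0, 0], 0.0918], [[0.001, 0, 0.023], [0, 0, 0], 0.0918]])

```text
time: 11.45
tool_pos: [0.6226, -0.0509, 0.09]
tool_rot: [3.142, -0.005, 0.181]
contact_force: [2.2, 1.1, 11.6]
opening: 0.0917
grip_force: 4.9
```

>>> arm_command(moves=[[[0, 0, 0.002], [0, 0, 0], 0.0918], [[0.001, 0, 0.004], [0, 0, 0], 0.0918], [[0.002, 0, 0.006], [0, 0, 0], 0.0918], [[0.002, 0, 0.0065], [0, 0, 0], 0.0918], [[0.002, 0, 0.0065], [0, 0, 0], 0.0918]])

```text
time: 11.95
tool_pos: [0.6251, -0.0504, 0.0869]
tool_rot: [3.141, -0.008, 0.182]
contact_force: [-4.3, 1.9, 25.2]
opening: 0.0919
grip_force: 12.7
```

Force rose to 25 N at z 0.087, which is probably the catch's end stop. I'll lift off and look.

>>> arm_command(moves=[[[0, 0, -0.01], [0, 0, 0], 0.0918], [[0, 0, -0.04], [0, 0, 0], 0.0918], [[0, 0, -0.08], [0, 0, 0], 0.0918], [[0, 0.03, -0.12], [0, 0, 0], 0.0918], [[0, 0.06, -0.16], [0, 0, 0], 0.0918]])

```text
time: 12.45
tool_pos: [0.6335, -0.1096, 0.2435]
tool_rot: [-3.141, -0.0, 0.184]
contact_force: [0.9, 0.4, -0.4]
opening: 0.0916
grip_force: 0.0
```

```bash
python3 - <<'E'
from h import *
a,m=shot('top','top5'); b,k=shot('scene','scene5')
x=lambda i,r,c:cv2.resize(i[r:r+50,c:c+65,::-1],(390,300),interpolation=3)
A0=cv2.imread('pics/top4.png')[:,:,::-1]; B0=cv2.imread('pics/scene4.png')[:,:,::-1]
cv2.imwrite('pics/c5.png',np.vstack([np.hstack([x(A0,160,300),x(a,160,300)]),np.hstack([x(B0,215,310),x(b,215,310)])]))
E
```

```text
(no output)
```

View pics/c5.png

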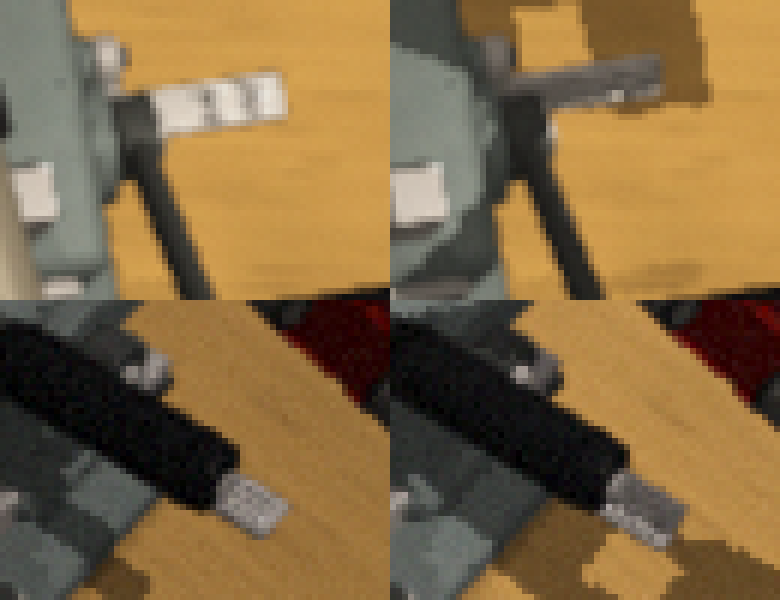

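The tab has dropped and swung back about 9 mm (the front edge now shows), so the catch is off. Next is the handle.

>>> arm_command(moves=[[[0, 0, -0.04], [0, 0, -0.14], 0.07], [[-0.01, 0, -0.08], [0, 0, -0.28], 0.07], [[-0.03, -0.01, -0.1], [0, 0, -0.42], 0.07], [[-0.06, -0.02, -0.1], [0, 0, -0.56], 0.07], [[-0.09, -0.04, -0.1], [0, 0, -0.7], 0.07]])

```text
time: 13.05
tool_pos: [0.537, -0.0871, 0.3414]
tool_rot: [-3.141, -0.0, 0.887]
contact_force: [0.6, 0.6, 0.3]
opening: 0.0702
grip_force: 0.0
```

```bash
python3 -c "
from h import *
plan(W(-.064,-.112,.3),t+np.pi/2)"
```

```text
now [ 0.537  -0.0871  0.3414] [-3.141 -0.     0.887] shift [ 0.0315 -0.0716  0.0414] rot [-0.000e+00 -4.000e-04 -8.592e-01] F [0.6 0.6 0.3] t 13.05
```

>>> arm_command(moves=[[[0.005, -0.012, 0], [0, 0, -0.14], 0.07], [[0.01, -0.024, 0], [0, 0, -0.28], 0.07], [[0.016, -0.036, 0.01], [0, 0, -0.42], 0.07], [[0.024, -0.053, 0.02], [0, 0, -0.56], 0.07], [[0.0315, -0.0716, 0.03], [0, 0, -0.7], 0.07]])

```text
time: 13.55
tool_pos: [0.502, -0.0162, 0.3108]
tool_rot: [-3.141, -0.001, 1.587]
contact_force: [-0.3, 0.7, 0.1]
opening: 0.0701
grip_force: 0.0
```

```bash
python3 -c "
from h import *
plan(W(-.064,-.112,.208),t+np.pi/2)"
```

```text
now [ 0.502  -0.0162  0.3108] [-3.141e+00 -1.000e-03  1.587e+00] shift [-0.0013 -0.0005  0.1028] rot [-0.0008 -0.001  -0.1586] F [-0.3  0.7  0.1] t 13.55
```

>>> arm_command(moves=[[[-0.001, 0, 0.02], [0, 0, -0.14], 0.07], [[-0.001, 0, 0.045], [0, 0, -0.159], 0.07], [[-0.001, 0, 0.07], [0, 0, -0.159], 0.07], [[-0.001, 0, 0.09], [0, 0, -0.159], 0.07], [[-0.001, 0, 0.102], [0, 0, -0.159], 0.07]])

```text
time: 14.05
tool_pos: [0.5014, -0.0174, 0.2076]
tool_rot: [-3.138, -0.002, 1.741]
contact_force: [-0.4, 0.4, 0.6]
opening: 0.07
grip_force: 0.0
```

>>> arm_command(moves=[[[0, 0, 0], [0, 0, 0], 0.07], [[0, 0, 0], [0, 0, 0], 0.05], [[0, 0, 0], [0, 0, 0], 0.035], [[0, 0, 0], [0, 0, 0], 0.025], [[0, 0, 0], [0, 0, 0], 0.015]], squeeze=8)

```text
time: 14.55
tool_pos: [0.5029, -0.0179, 0.2106]
tool_rot: [3.14, -0.0, 1.741]
contact_force: [-0.3, 0.1, -0.0]
opening: 0.0424
grip_force: 0.0
```

>>> arm_command(moves=[[[0, 0, 0], [0, 0, 0], 0.015], [[0, 0, 0], [0, 0, 0], 0.015], [[0, 0, 0], [0, 0, 0], 0.015], [[0, 0, 0], [0, 0, 0], 0.015], [[0, 0, 0], [0, 0, 0], 0.015]])

```text
time: 15.05
tool_pos: [0.5036, -0.0177, 0.2103]
tool_rot: [3.139, -0.0, 1.741]
contact_force: [4.1, 0.7, -2.5]
opening: 0.0235
grip_force: 8.0
```

```bash
python3 -c "
from h import *
print(loc(robot.observe()['tool_pos']))
print(robot.observe()['contact_force'])
th0=np.pi/4
for a in np.arange(0,1.1,.109): print(a.round(3),(.028-.13*np.cos(th0-a)).round(4),(.135+.13*np.sin(th0-a)).round(4))
"
```

```text
[-0.06197003 -0.11266952  0.21026302]
[ 4.09435243  0.72896348 -2.46426358]
0.0 -0.0639 0.2269
0.109 -0.0734 0.2164
0.218 -0.0816 0.2049
0.327 -0.0886 0.1925
0.436 -0.0941 0.1795
0.545 -0.0983 0.166
0.654 -0.1009 0.152
0.763 -0.102 0.1379
0.872 -0.1015 0.1238
0.981 -0.0995 0.1097
1.09 -0.096 0.096
```

>>> arm_command(moves=[[[0, 0, 0], [0, 0, 0], 0.015], [[0, -0.0047, 0.005], [0, 0, 0], 0.015], [[0, -0.0095, 0.0105], [0, 0, 0], 0.015], [[0, -0.0137, 0.0163], [0, 0, 0], 0.015], [[0, -0.0177, 0.022], [0, 0, 0], 0.015]], squeeze=50)

```text
time: 15.55
tool_pos: [0.4887, -0.0205, 0.19]
tool_rot: [3.131, 0.001, 1.74]
contact_force: [8.7, 4.4, 5.0]
opening: 0.0231
grip_force: 50.0
```

>>> arm_command(moves=[[[0, -0.004, 0.006], [0, 0, 0], 0.015], [[0, -0.007, 0.0124], [0, 0, 0], 0.015], [[0, -0.01, 0.019], [0, 0, 0], 0.015], [[0, -0.0125, 0.0254], [0, 0, 0], 0.015], [[0, -0.0148, 0.032], [0, 0, 0], 0.015]])

```text
time: 16.05
tool_pos: [0.4741, -0.0231, 0.158]
tool_rot: [3.132, 0.001, 1.74]
contact_force: [7.6, 4.4, 7.0]
opening: 0.0227
grip_force: 50.0
```

```bash
python3 -c "
from h import *
s=robot.observe();print(loc(s['tool_pos']),s['tool_rot'],R2.T@s['contact_force'][:2],s['contact_force'][2],s['torque'])"
```

```text
[-0.09197747 -0.11276098  0.15803577] [3.13200116e+00 8.48915191e-04 1.74038457e+00] [8.29676537 3.00239458] 6.951775191325082 [ 0.80632973 -1.5781119   0.0031938 ]
```

>>> arm_command(moves=[[[0, -0.0019, 0.007], [0, 0, 0], 0.015], [[0, -0.0035, 0.014], [0, 0, 0], 0.015], [[0, -0.0045, 0.021], [0, 0, 0], 0.015], [[0, -0.0053, 0.028], [0, 0, 0], 0.015], [[0, -0.0056, 0.035], [0, 0, 0], 0.015]])

```text
time: 16.55
tool_pos: [0.4669, -0.0243, 0.1226]
tool_rot: [3.136, 0.001, 1.741]
contact_force: [0.4, 1.1, 10.3]
opening: 0.0227
grip_force: 50.0
```

>>> arm_command(moves=[[[0, 0.0002, 0.006], [0, 0, 0], 0.015], [[0, 0.0004, 0.012], [0, 0, 0], 0.015], [[0, 0.0007, 0.018], [0, 0, 0], 0.015], [[0, 0.0012, 0.024], [0, 0, 0], 0.015], [[0, 0.002, 0.03], [0, 0, 0], 0.015]])

```text
time: 17.05
tool_pos: [0.4672, -0.0242, 0.0926]
tool_rot: [3.14, 0.0, 1.741]
contact_force: [-6.9, -0.2, 17.6]
opening: 0.0229
grip_force: 50.0
```

```bash
python3 -c "
from h import *
s=robot.observe();print(loc(s['tool_pos']),s['tool_rot'],R2.T@s['contact_force'][:2],s['contact_force'][2],s['torque'])"
```

```text
[-0.0989509  -0.11268749  0.09261776] [3.14029632e+00 4.35544518e-04 1.74121302e+00] [-6.86333764  1.00481055] 17.646474287068656 [-0.0245948   0.48015986  0.07214482]
```

>>> arm_command(moves=[[[0, 0.0007, 0.003], [0, 0, 0], 0.015], [[0, 0.0014, 0.006], [0, 0, 0], 0.015], [[0, 0.0022, 0.009], [0, 0, 0], 0.015], [[0, 0.003, 0.012], [0, 0, 0], 0.015], [[0, 0.003, 0.012], [0, 0, 0], 0.015]])

```text
time: 17.55
tool_pos: [0.469, -0.0238, 0.08]
tool_rot: [-3.14, -0.0, 1.741]
contact_force: [-7.2, -2.2, 15.0]
opening: 0.0233
grip_force: 50.0
```

>>> arm_command(moves=[[[0, 0.0003, 0.001], [0, 0, 0], 0.015], [[0, 0.0006, 0.002], [0, 0, 0], 0.015], [[0, 0.0009, 0.003], [0, 0, 0], 0.015], [[0, 0.0009, 0.003], [0, 0, 0], 0.015], [[0, 0.0009, 0.003], [0, 0, 0], 0.015]])

```text
time: 18.05
tool_pos: [0.4695, -0.0237, 0.0771]
tool_rot: [-3.139, -0.0, 1.741]
contact_force: [-9.3, -2.1, 15.5]
opening: 0.023
grip_force: 50.0
```

>>> arm_command(moves=[[[0, 0.0003, 0.001], [0, 0, 0], 0.015], [[0, 0.0006, 0.002], [0, 0, 0], 0.015], [[0, 0.001, 0.003], [0, 0, 0], 0.015], [[0, 0.001, 0.003], [0, 0, 0], 0.015], [[0, 0.001, 0.003], [0, 0, 0], 0.015]], squeeze=60)

```text
time: 18.55
tool_pos: [0.4702, -0.0236, 0.074]
tool_rot: [-3.139, -0.0, 1.742]
contact_force: [-9.2, -3.1, 15.2]
opening: 0.0226
grip_force: 60.0
```

>>> arm_command(moves=[[[0, 0.0003, 0.001], [0, 0, 0], 0.015], [[0, 0.0006, 0.002], [0, 0, 0], 0.015], [[0, 0.001, 0.003], [0, 0, 0], 0.015], [[0, 0.001, 0.003], [0, 0, 0], 0.015], [[0, 0.001, 0.003], [0, 0, 0], 0.015]])

```text
time: 19.05
tool_pos: [0.4709, -0.0234, 0.0709]
tool_rot: [-3.138, -0.0, 1.742]
contact_force: [-9.9, -4.0, 14.7]
opening: 0.0228
grip_force: 60.0
```

```bash
python3 - <<'E'
from h import *
s=robot.observe();print(loc(s['tool_pos']),s['contact_force'])
a,m=shot('top','top6'); b,k=shot('scene','scene6')
x=lambda i,r,c,h,w:cv2.resize(i[r:r+h,c:c+w,::-1],(390,300),interpolation=3)
B0=cv2.imread('pics/scene4.png')[:,:,::-1]
cv2.imwrite('pics/c6.png',np.vstack([np.hstack([x(B0,180,260,50,65),x(b,180,260,50,65)]),np.hstack([x(b,170,230,120,156),x(a,150,280,75,97)])]))
for q in (0,.9,1.0,1.09): print(q,[((proj(k,W(0,0,.219-.022*q))[0]-260)*6,(proj(k,W(0,0,.219-.022*q))[1]-180)*6)])
E
```

```text
[-0.09511176 -0.11257785  0.07091911] [-9.94304321 -3.97167632 14.66529281]
0 [(np.float64(249.59253434132438), np.float64(82.2676406773046))]
0.9 [(np.float64(243.82009008232455), np.float64(124.36092233784962))]
1.0 [(np.float64(243.1903660969307), np.float64(128.95293707134198))]
1.09 [(np.float64(242.6255687131677), np.float64(133.07150007328215))]
```

View pics/c6.png

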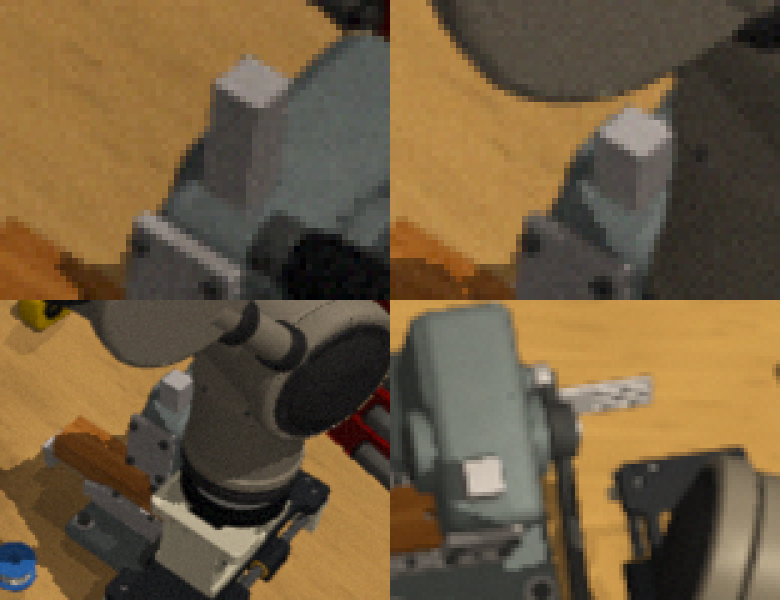

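The ram top moved from crop (249,80) to about (240,131), as predicted for 1.09 rad. Since the tool travelled further than the handle can, I'll check more finely by template matching.

```bash
python3 - <<'E'
from h import *
k=robot.camera_model('scene')
a=cv2.cvtColor(cv2.imread('pics/scene4.png'),cv2.COLOR_BGR2GRAY); b=cv2.cvtColor(cv2.imread('pics/scene6.png'),cv2.COLOR_BGR2GRAY)
u,v=map(int,np.round(proj(k,W(0,0,.219)))); print(u,v)
f=4
for (r0,r1,c0,c1) in ((v-6,v+5,u-7,u+6),(v-5,v+8,u-7,u+3)):
    T=cv2.resize(a[r0:r1,c0:c1],None,fx=f,fy=f,interpolation=2)
    S=cv2.resize(b[r0:r1+14,c0-6:c1+6],None,fx=f,fy=f,interpolation=2)
    r=cv2.matchTemplate(S,T,cv2.TM_CCOEFF_NORMED); _,mx,_,l=cv2.minMaxLoc(r); print(mx,(l[0]/f-6,l[1]/f))
p0=np.array(proj(k,W(0,0,.219)))
for q in (.9,1,1.05,1.09,1.12): print(q,np.array(proj(k,W(0,0,.219-.022*q)))-p0)
E
```

```text
302 194
0.8787697553634644 (-1.5, 8.5)
0.9798086285591125 (-1.0, 8.25)
0.9 [-0.96207404  7.01554694]
1 [-1.06702804  7.78088273]
1.05 [-1.11936208  8.16250818]
1.09 [-1.16116094  8.4673099 ]
1.12 [-1.19247028  8.69562094]
```

>>> arm_command(moves=[[[0, 0.0025, -0.0002], [-0.1, 0, 0], 0.015], [[0, 0.005, -0.0005], [-0.2, 0, 0], 0.015], [[0, 0.0075, -0.001], [-0.3, 0, 0], 0.015], [[0, 0.01, -0.002], [-0.4, 0, 0], 0.015], [[0, 0.01, -0.002], [-0.4, 0, 0], 0.015]])

```text
time: 19.65
tool_pos: [0.4823, -0.0217, 0.0725]
tool_rot: [2.739, -0.0, 1.74]
contact_force: [9.6, 14.6, 4.8]
opening: 0.0228
grip_force: 60.0
```

```bash
python3 -c "
from h import *
s=robot.observe();print(loc(s['tool_pos']),s['tool_rot'],s['qpos'].round(2),s['contact_force'],s['torque'],s['opening'])"
```

```text
[-0.08362332 -0.11283542  0.07249634] [ 2.73934028e+00 -3.19644616e-04  1.73996655e+00] [-0.33  0.34  2.17  0.62  0.33 -1.06] [ 9.64693484 14.58266654  4.83822247] [ 1.81888834 -0.33156637  1.03998249] 0.02277998765698692
```

The tilt doesn't help, because the lever's tangent at the bottom lies along the fingers. I'll go back upright and slide the grip deeper, so the palm pushes positively if the pads slip.

>>> arm_command(moves=[[[0, -0.0025, 0], [0.1, 0, 0], 0.015], [[0, -0.005, 0], [0.2, 0, 0], 0.015], [[0, -0.0075, -0.001], [0.3, 0, 0], 0.015], [[0, -0.01, -0.002], [0.4, 0, 0], 0.015], [[0, -0.01, -0.002], [0.4, 0, 0], 0.015]])

```text
time: 20.15
tool_pos: [0.4698, -0.0235, 0.0694]
tool_rot: [-3.13, -0.001, 1.743]
contact_force: [-10.9, -8.6, 3.8]
opening: 0.0227
grip_force: 60.0
```

```bash
python3 -c "
from h import *
s=robot.observe();print(loc(s['tool_pos']),s['contact_force'],s['torque'],s['opening'])
plan(W(-.0935,-.1128,.066),t+np.pi/2)"
```

```text
[-0.09623736 -0.11248785  0.06941228] [-10.87817184  -8.55703882   3.83709033] [-1.21980756  1.38241518  0.07556191] 0.022727758125244222
now [ 0.4698 -0.0235  0.0694] [-3.130e+00 -1.000e-03  1.743e+00] shift [-0.0003  0.0028  0.0034] rot [-0.0116 -0.0005 -0.0026] F [-10.9  -8.6   3.8] t 20.15
```

>>> arm_command(moves=[[[0, -0.0005, 0.003], [-0.01, 0, 0], 0.015], [[0, -0.001, 0.006], [-0.01, 0, 0], 0.015], [[0, -0.001, 0.009], [-0.01, 0, 0], 0.015], [[0, -0.001, 0.012], [-0.01, 0, 0], 0.015], [[0, -0.001, 0.012], [-0.01, 0, 0], 0.015]])

```text
time: 20.65
tool_pos: [0.4731, -0.0232, 0.0601]
tool_rot: [3.128, 0.001, 1.741]
contact_force: [-4.8, 2.1, 20.2]
opening: 0.0228
grip_force: 60.0
```

>>> arm_command(moves=[[[0, 0, 0.002], [0, 0, 0], 0.015], [[0, 0, 0.004], [0, 0, 0], 0.015], [[0, 0, 0.006], [0, 0, 0], 0.015], [[0, 0, 0.008], [0, 0, 0], 0.015], [[0, 0, 0.008], [0, 0, 0], 0.015]])

```text
time: 21.15
tool_pos: [0.4748, -0.023, 0.0549]
tool_rot: [3.124, 0.002, 1.741]
contact_force: [-7.8, 6.0, 47.5]
opening: 0.023
grip_force: 60.0
```

Firm reaction of 47 N, well above the 15 N needed, so the lever is on its bottom. Easing off to a moderate hold.

>>> arm_command(moves=[[[0, 0, -0.001], [0, 0, 0], 0.015], [[0, 0, -0.002], [0, 0, 0], 0.015], [[0, 0, -0.003], [0, 0, 0], 0.015], [[0, 0, -0.003], [0, 0, 0], 0.015], [[0, 0, -0.003], [0, 0, 0], 0.015]])

```text
time: 21.65
tool_pos: [0.4741, -0.023, 0.0567]
tool_rot: [3.126, 0.001, 1.741]
contact_force: [-4.4, 4.2, 33.5]
opening: 0.0229
grip_force: 60.0
```

```bash
python3 - <<'E'
from h import *
k=robot.camera_model('scene')
s=robot.observe();print(loc(s['tool_pos']),s['contact_force'],s['torque'],s['opening'])
shot('scene','scene7')
a=cv2.cvtColor(cv2.imread('pics/scene4.png'),cv2.COLOR_BGR2GRAY)
u,v=map(int,np.round(proj(k,W(0,0,.219))));f=8
for n in ('scene6','scene7'):
  b=cv2.cvtColor(cv2.imread(f'pics/{n}.png'),cv2.COLOR_BGR2GRAY)
  for (r0,r1,c0,c1) in ((v-6,v+5,u-7,u+6),(v-5,v+8,u-7,u+3)):
    T=cv2.resize(a[r0:r1,c0:c1],None,fx=f,fy=f,interpolation=2); S=cv2.resize(b[r0:r1+14,c0-6:c1+6],None,fx=f,fy=f,interpolation=2)
    _,mx,_,l=cv2.minMaxLoc(cv2.matchTemplate(S,T,cv2.TM_CCOEFF_NORMED)); print(n,mx,(l[0]/f-6,l[1]/f))
E
```

```text
[-0.09194417 -0.11275853  0.05671447] [-4.4248291   4.19018068 33.45261488] [0.62061388 1.07050046 0.07202645] 0.0229141830693479
scene6 0.8807395100593567 (-1.5, 8.375)
scene6 0.9799840450286865 (-1.125, 8.25)
scene7 0.5467459559440613 (-1.5, 9.625)
scene7 0.6679354906082153 (-0.125, 10.0)
```

```bash
python3 - <<'E'
from h import *
im={n:cv2.imread(f'pics/{n}.png') for n in ('scene4','scene6','scene7')}
for n,i in im.items():
    h=cv2.cvtColor(i,cv2.COLOR_BGR2HSV); print(n); 
    for r in range(186,218,2): print(r,' '.join(f'{x:3d}' for x in h[r,288:318,2]))
E
```

```text
scene4
186 155 157 157 158 155 159 153 152 153 155 158 157 158 161 158 160 157 158 156 155 156 156 155 154 157 162 161 156 109  71
188 150 152 162 157 152 154 159 160 153 153 156 151 155 155 160 159 159 159 159 160 159 155 153 159 159 131  84  64  69  79
190 145 148 146 145 155 159 154 159 157 160 160 146 142 145 153 153 155 158 158 162 158 158 158 113  76  66  74  83  94  94
192 149 149 147 143 148 150 152 152 144 144 148 148 151 148 148 144 151 154 151 151 155 120  75  62  75  87  91  92  92  92
194 152 152 151 149 153 154 150 102 111 140 155 153 148 143 145 147 149 154 147 135  82  75  73  88  98  92  92  91  95  93
196 154 155 158 152 153 154 152  98  67  65  70  89 126 142 146 150 144 120  96  86  82  92  93  94  94  89  99  95  95  93
198 147 151 154 156 155 156 130  80  64  64  62  65  60  66  70  80  86  85  89 101  95  96  91  95  91  88  93  96  95  96
200 159 153 149 146 154 153 132  79  65  66  63  65  68  68  73  86  85  87  88  87  92  96  95  92  94  98  94  98 100  95
202 156 154 157 155 147 117  70  65  67  69  67  68  64  63  83  86  84  91  85  88  95  95  96  95 1
[... 4172 characters left out ...]
  78  86  93 134 142 115  80  52  48  61  57  58  61  57  59  60  59  56  54  51
208 174 103  49  50  47  51  72  78  78  77  75  81  83  89  97 103  79  54  48  55  61  57  59  60  64  60  57  60  59  53
210 150  75  66  80  97  78  77  81  75  76  79  76  78 100 104 105  99  59  53  57  58  57  57  60  60  60  64  60  61  58
212  92  48  57  69  90 107  94  88  83  80  85  78  80 105 102 103  99  80  55  49  49  45  51  61  61  55  61  60  57  58
214  49  59  58  54  46  91  99  98  97  92  86  82  87  97 102 106 114  71  57  50  48  45  57  58  60  59  58  60  55  64
216  52  51  55  48  54  89  95 100 102 101  99  99 103  95 100 111 118  67  43  49  52  57  49  61  59  63  61  60  58  58
```

```bash
python3 - <<'E'
from h import *
k=robot.camera_model('scene')
g={n:cv2.cvtColor(cv2.imread(f'pics/{n}.png'),cv2.COLOR_BGR2GRAY).astype(np.float32) for n in ('scene4','scene6','scene7')}
# lower-left edge of ram top: half-level crossing down columns, along edge
def cross(n,c,r0,r1):
    p=g[n][r0:r1,c]; hi,lo=p[:].max(),np.median(p[-3:]); h=(hi+lo)/2
    j=int(np.argmax(p)); 
    for i in range(j,len(p)-1):
        if p[i]>=h>p[i+1]: return r0+i+(p[i]-h)/(p[i]-p[i+1])
for c in range(296,304):
    print(c,[cross('scene4',c,190,202),cross('scene6',c,199,211),cross('scene7',c,201,211)])
p0=np.array(proj(k,W(0,0,.219)))
print([(q,(np.array(proj(k,W(0,0,.219-.022*q)))-p0).round(2)) for q in (1.0,1.09,1.15)])
E
```

```text
296 [np.float32(194.16667), np.float32(202.80392), np.float32(203.53572)]
297 [np.float32(194.49193), np.float32(203.35834), np.float32(203.8173)]
298 [np.float32(195.01315), np.float32(203.79787), np.float32(204.40475)]
299 [np.float32(195.61765), np.float32(204.42969), np.float32(204.8125)]
300 [np.float32(196.3), np.float32(205.08163), np.float32(205.47656)]
301 [np.float32(196.76666), np.float32(205.52777), np.float32(205.89743)]
302 [np.float32(197.31035), np.float32(205.4423), np.float32(206.05173)]
303 [np.float32(197.45), np.float32(204.78787), np.float32(205.44048)]
[(1.0, array([-1.07,  7.78])), (1.09, array([-1.16,  8.47])), (1.15, array([-1.22,  8.92]))]
```

The ram-top edge shift is 9.2 px, against 9.1 expected at 1.09 rad. The lever is fully down and held at 33 N, so I'm handing in.

```bash
python3 -c "
from h import *
s=robot.observe();print(s['contact_force'],s['time']);print(robot.hand_in())"
```

```text
[-3.06090234  4.14329971 33.3230494 ] 21.7
the job is handed in; nothing more can be done
None
```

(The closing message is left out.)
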